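Restock the canister rack with the full tins

ROBOT

A 6-joint arm with a two-finger parallel gripper is mounted at the origin on the work surface. World frame = base frame: x ahead of the robot, y to its left, z up, the work surface at z = 0. Lengths are in m, angles in rad, forces in N, time in s.
With the tool pointing down it reaches from about 0.375 to 0.925 m from the base axis. Payload 5.7 kg.
Tool frame: the origin (TCP) lies midway between the tips of the shut fingers; the grasp point (between the pads) lies 19 mm behind it; z points along the fingers, y is the line along which they close (so a half turn about z gives the same grasp; the last joint's range is limited). The gripper opens to 88 mm and grips with 3 to 60 N. Pads are 20 mm wide; open, the fingers measure 115 mm over their backs; the gripper's body (75 mm by 178 mm) begins 61 mm behind the grasp point.
Start: joints at [-1.339, 0.359, 1.51, -0, 1.272, -0.115], TCP at [0.204, -0.564, 0.223] pointing down, gripper open.
Joint ranges: [-2.97, 2.97], [-1.01, 2.36], [0.21, 2.38], [-0.96, 4.11], [0.2, 2.71], [-2.98, 2.98]. Speed limits (rad/s): [2.39, 2.39, 3.14, 3.14, 3.14, 3.14].

INTERFACE

Orientations are given as a unit quaternion [x, y, z, w].
In Python, from bench import move_ptp, servo_line, goto_joints, move_gripper, sleep, inverse_kinematics, capture, PlanningError, close_job, spot_in, silhouettes, current_clock, current_joint_pos, current_qvel, current_joint_torque, current_position, current_orientation, current_force, current_torque, current_finger_gap, current_grip_force gives the robot as it stands. Calls block until the motion is done:
- move_ptp(position, orientation): joint-space move of the TCP to a pose.
- servo_line(position, orientation=None, rate=0.15, contact_N=None): straight line of the TCP; orientation=None keeps the orientation; rate is the mean speed in m/s. With contact_N (N) it stops when the force on the tool has changed by that much, and returns True; else False.
- goto_joints(angles): joint-space move.
- move_gripper(opening): finger opening in m; the grip force is fixed at half the most; returns when the fingers have stopped.
- sleep(seconds).
- inverse_kinematics(position, orientation): joint angles nearest the present ones, or None.
- capture(name): name is "scene" or "top" or "wrist"; returns a dict with "image" (384x512x3 uint8, blue, green, red), "range_z" (384x512 float32, m along the optical axis (not along the pixel's ray), 0 where there is no reading), "intrinsics" (3x3 intrinsics, pixels), "R" (3x3) and "t" (3): a world point X has camera coordinates R X + t. Camera axes: x right, y down, z forward; pixel columns grow to the right and rows downward; lengths in m; the calibration is good to about 2 mm. A picture is of the moment at which its call begins.
A pose or a line that the arm cannot do raises PlanningError and nothing moves.
- close_job(): hands the job in; it is judged then, once.
Trained networks look in the newest picture that a camera, given by its name, has taken for a name from the list of things; names that differ only in an ending like _2 or _b are one class to them, and where a whole thing is asked for, a point or a joint stands for the part that bears it (a point fixed in the world has none). Each returns a list of dicts, best first, with "conf" (0 to 1); they miss things now and then, are a little off and sometimes report something else, mostly with a low value. They report only what shows in the picture. A call takes as long as a camera call.
- spot_in(camera, query): "xy" ([column, row] in pixels, amid what is visible of it).
- silhouettes(camera, query): "region" (384x512 bool, what is visible of it) and "xy" ([column, row] in pixels, amid what is visible of it).
Readings, each from a call of its own:
- current_clock(): time.
- current_joint_pos(): joint angles.
- current_qvel(): joint speeds.
- current_joint_torque(): joint torques, N m.
- current_position(): TCP position.
- current_orientation(): TCP orientation.
- current_force(): force on the tool from outside, world axes, zero at the start.
- current_torque(): the same for the moment, N m.
- current_finger_gap(): finger opening in m.
- current_grip_force(): force on a finger pad.
Only numpy, scipy, OpenCV 4.12 (cv2) and the standard library are available. Lean on these libraries where they do the work, as an engineer would, in place of code of your own. Each camera call takes 0.05 s, during which the arm holds its last target. There are 200 camera calls.

TASK

Some of the three look-alike tins standing loose on the kitchen counter are full, the rest are empty, and only the feel of moving them tells which. Slide every full one, upright and without lifting it, in between the rails of the canister rack behind the tin already there, and push the row home so that all tins in the rack stand in single file, touching, against the end board. Leave the empty ones standing within a hand's width (100 mm) of where they are now, and do not disturb the other things on the counter.

Things in the scene. Friction and masses are not known exactly. Their poses are not given: they have to be found in the camera images.
- rack: canister rack fixed on the counter: a floorless lane between two wooden rails, 94 mm apart inside, 34 mm high, 8 mm thick. Origin on the counter, middle of the mouth; x runs along the lane to the end board (70 mm high), whose inner face is at x = 270 mm; y across, z up. In front of the mouth flared lips reach 27 mm out (to x = -27 mm), widening to about 114 mm inside.
- tin_0: a full tin like the others (84 mm diameter, 90 mm tall) that already stands between the rails, some way short of the end board; always full, about 0.82 kg; origin at the centre of its underside
- tin_a: one of three look-alike plain steel lidded tins loose on the counter, 84 mm diameter, 90 mm tall; origin at the centre of its underside, z up. Full (0.7 to 1 kg, about 3 to 5.5 N to slide) or empty (0.12 to 0.16 kg, about 0.5 to 1 N): not to be seen, only felt; one or two of the three are full. Contents are loose, may shift 5 mm. Too wide to grip: push it low down, under 40 mm, or it tips.
- tin_b: one of three look-alike plain steel lidded tins loose on the counter, 84 mm diameter, 90 mm tall; origin at the centre of its underside, z up. Full (0.7 to 1 kg, about 3 to 5.5 N to slide) or empty (0.12 to 0.16 kg, about 0.5 to 1 N): not to be seen, only felt; one or two of the three are full. Contents are loose, may shift 5 mm. Too wide to grip: push it low down, under 40 mm, or it tips.
- tin_c: one of three look-alike plain steel lidded tins loose on the counter, 84 mm diameter, 90 mm tall; origin at the centre of its underside, z up. Full (0.7 to 1 kg, about 3 to 5.5 N to slide) or empty (0.12 to 0.16 kg, about 0.5 to 1 N): not to be seen, only felt; one or two of the three are full. Contents are loose, may shift 5 mm. Too wide to grip: push it low down, under 40 mm, or it tips.
- table: the white stone kitchen counter, top at z = 0; the tins stand and slide directly on it
- mug: bystander, loose: white mug, 80 mm diameter, 90 mm tall, origin at the centre of its underside
- pepper_mill: bystander, loose: dark wooden pepper mill, 54 mm diameter, 152 mm tall, origin at the centre of its underside
- oil_bottle: bystander, loose: green glass bottle, 60 mm diameter, 190 mm tall, origin at the centre of its underside
- spatula: bystander, loose: kitchen spatula lying flat, 260 mm long along its x, origin near its middle, at the counter
- bowl: bystander, loose: white bowl, 120 mm diameter, 45 mm tall, origin at the centre of its underside
- jam_jar: bystander, loose: amber jar, 64 mm diameter, 85 mm tall, origin at the centre of its underside

How it is judged:
At the end, for the whole second after the job is handed in: The rack's first tin is within 8 mm of the end board; full tins fill the next places of the row (first within 12 mm, second 16 mm of a tight row's); empty tins are within 100 mm of where they started; all four upright (0.1 rad), on the counter, at rest (x of tin_0 in the frame of rack between 0.22 and 0.243 m and y of tin_0 in the frame of rack between -0.012 and 0.012 m and ((contact force between tin_a and table below 3 N and distance of tin_a from where it was at the start of the episode below 0.1 m) or (contact force between tin_a and table above 3 N and x of tin_a in the frame of rack between 0.132 and 0.159 m and y of tin_a in the frame of rack between -0.012 and 0.012 m) or (contact force between tin_a and table above 3 N and x of tin_a in the frame of rack between 0.044 and 0.075 m and y of tin_a in the frame of rack between -0.012 and 0.012 m and x of tin_b in the frame of rack between 0.132 and 0.159 m and y of tin_b in the frame of rack between -0.012 and 0.012 m) or (contact force between tin_a and table above 3 N and x of tin_a in the frame of rack between 0.044 and 0.075 m and y of tin_a in the frame of rack between -0.012 and 0.012 m and x of tin_c in the frame of rack between 0.132 and 0.159 m and y of tin_c in the frame of rack between -0.012 and 0.012 m)) and ((contact force between tin_b and table below 3 N and distance of tin_b from where it was at the start of the episode below 0.1 m) or (contact force between tin_b and table above 3 N and x of tin_b in the frame of rack between 0.132 and 0.159 m and y of tin_b in the frame of rack between -0.012 and 0.012 m) or (contact force between tin_b and table above 3 N and x of tin_b in the frame of rack between 0.044 and 0.075 m and y of tin_b in the frame of rack between -0.012 and 0.012 m and x of tin_a in the frame of rack between 0.132 and 0.159 m and y of tin_a in the frame of rack between -0.012 and 0.012 m) or (contact force between tin_b and table above 3 N and x of tin_b in the frame of rack between 0.044 and 0.075 m and y of tin_b in the frame of rack between -0.012 and 0.012 m and x of tin_c in the frame of rack between 0.132 and 0.159 m and y of tin_c in the frame of rack between -0.012 and 0.012 m)) and ((contact force between tin_c and table below 3 N and distance of tin_c from where it was at the start of the episode below 0.1 m) or (contact force between tin_c and table above 3 N and x of tin_c in the frame of rack between 0.132 and 0.159 m and y of tin_c in the frame of rack between -0.012 and 0.012 m) or (contact force between tin_c and table above 3 N and x of tin_c in the frame of rack between 0.044 and 0.075 m and y of tin_c in the frame of rack between -0.012 and 0.012 m and x of tin_a in the frame of rack between 0.132 and 0.159 m and y of tin_a in the frame of rack between -0.012 and 0.012 m) or (contact force between tin_c and table above 3 N and x of tin_c in the frame of rack between 0.044 and 0.075 m and y of tin_c in the frame of rack between -0.012 and 0.012 m and x of tin_b in the frame of rack between 0.132 and 0.159 m and y of tin_b in the frame of rack between -0.012 and 0.012 m)) and angle between each of tin_a, tin_b, tin_c, tin_0's own z axis and vertical below 0.1 rad and linear speed of each of tin_a, tin_b, tin_c, tin_0 below 0.02 m/s and height (world z) of each of tin_a, tin_b, tin_c, tin_0 below 0.006 m); the robot touches nothing.
It fails at once if a tin was lifted off the counter (more than 20 mm) (height (world z) of any of tin_a, tin_b, tin_c, tin_0 above 0.02 m).
It fails at once if a tin was tipped over (leaning more than 0.5 rad) (angle between any of tin_a, tin_b, tin_c, tin_0's own z axis and vertical above 0.5 rad).
It fails at once if a bystander was moved more than 40 mm (distance of any of mug, pepper_mill, oil_bottle, spatula, bowl, jam_jar from where it was at the start of the episode above 0.04 m).
It also fails if it takes over 72 s, if anything falls off the work surface, if the arm or the gripper's body presses on something with over 40 N, if the wrist force passes 120 N, or if a joint passes its speed limit or range.

## Working session

There is one attempt and no reset: what is moved stays moved. The work goes in short steps, each a Python script; the robot and the scene stay as the last script left them, time stands still between calls to the robot, and variables do not carry over. Pictures are saved under pics/ and viewed, at most 10 in all, crops included, and the job is handed in when it is done.

```bash
mkdir -p pics; ls
cat > h.py <<'E'
import numpy as np, cv2
from bench import *
def world(c,u,v,z=None):
    K,R,t=c["intrinsics"],c["R"],c["t"]
    if z is None: z=c["range_z"][int(v),int(u)]
    return R.T@(np.linalg.inv(K)@np.array([u,v,1.])*z-t)
def cloud(c):
    v,u=np.mgrid[:384,:512]; z=c["range_z"]
    p=np.stack([u*z,v*z,z],-1)@np.linalg.inv(c["intrinsics"]).T
    return (p-c["t"])@c["R"]
def onplane(c,u,v,h):
    d=c["R"].T@np.linalg.inv(c["intrinsics"])@np.array([u,v,1.]); o=-c["R"].T@c["t"]
    return o+d*(h-o[2])/d[2]
E
python3 - <<'E'
from h import *
for n in ("scene","top"):
    c=capture(n); cv2.imwrite(f"pics/{n}0.png",c["image"]); P=cloud(c)
    print(n,"cam at",-c["R"].T@c["t"])
    for q in ("tin_a","rack","mug","pepper_mill","oil_bottle","spatula","bowl","jam_jar"):
        for s in silhouettes(n,q):
            if s["conf"]<.3: continue
            m=s["region"]&(c["range_z"]>0); p=P[m]
            if len(p)<5: continue
            zt=np.percentile(p[:,2],98); 
            tp=p[p[:,2]>zt-.006]
            print(q,round(s["conf"],2),np.round(s["xy"]),"ztop",round(zt,3),"topmid",np.round((tp.max(0)+tp.min(0))[:2]/2,3),"ext",np.round(np.ptp(tp,0)[:2],3),"min",np.round(p.min(0)[:2],3),"max",np.round(p.max(0)[:2],3))
E
```

```text
pics
scene cam at [ 1.40384589 -0.15271914  1.01015627]
tin_a 0.76 [308. 156.] ztop 0.094 topmid [0.493 0.175] ext [0.088 0.084] min [0.353 0.133] max [0.538 0.255]
tin_a 0.7 [142. 172.] ztop 0.094 topmid [ 0.447 -0.273] ext [0.087 0.08 ] min [ 0.404 -0.313] max [ 0.493 -0.233]
tin_a 0.68 [237. 220.] ztop 0.094 topmid [ 0.661 -0.05 ] ext [0.087 0.084] min [ 0.616 -0.092] max [ 0.706 -0.008]
tin_a 0.58 [172. 217.] ztop 0.095 topmid [ 0.634 -0.204] ext [0.083 0.082] min [ 0.591 -0.245] max [ 0.677 -0.161]
rack 0.64 [288. 177.] ztop 0.072 topmid [0.554 0.224] ext [0.205 0.137] min [ 0.374 -0.025] max [0.656 0.329]
mug 0.71 [381. 183.] ztop 0.091 topmid [0.672 0.302] ext [0.173 0.135] min [0.505 0.235] max [0.759 0.442]
pepper_mill 0.79 [327. 198.] ztop 0.152 topmid [0.664 0.171] ext [0.026 0.025] min [0.558 0.146] max [0.691 0.196]
oil_bottle 0.71 [358. 219.] ztop 0.191 topmid [0.753 0.223] ext [0.027 0.028] min [0.586 0.192] max [0.785 0.308]
spatula 0.75 [ 84. 213.] ztop 0.022 topmid [ 0.646 -0.426] ext [0.105 0.016] min [ 0.46  -0.461] max [ 0.698 -0.395]
bowl 0.82 [375. 144.] ztop 0
[... 996 characters left out ...]
 0.291] max [0.684 0.401]
pepper_mill 0.61 [201. 144.] ztop 0.152 topmid [0.655 0.173] ext [0.027 0.025] min [0.631 0.146] max [0.713 0.224]
oil_bottle 0.56 [185. 114.] ztop 0.192 topmid [0.749 0.222] ext [0.026 0.024] min [0.72  0.192] max [0.826 0.252]
spatula 0.81 [404. 197.] ztop 0.022 topmid [ 0.648 -0.425] ext [0.137 0.018] min [ 0.458 -0.461] max [ 0.717 -0.393]
bowl 0.56 [128. 210.] ztop 0.046 topmid [0.472 0.373] ext [0.116 0.119] min [0.414 0.314] max [0.535 0.453]
jam_jar 0.96 [245. 122.] ztop 0.088 topmid [0.741 0.051] ext [0.054 0.054] min [0.709 0.019] max [0.769 0.082]
jam_jar 0.7 [204. 147.] ztop 0.152 topmid [0.655 0.173] ext [0.027 0.025] min [0.631 0.146] max [0.708 0.22 ]
```

Run:
```python
from h import *
# rack rails from top view: heights 0.028-0.04
for n in ("scene","top"):
    c=capture(n); P=cloud(c); s=silhouettes(n,"rack")[0]
    m=s["region"]&(c["range_z"]>0)
    z=P[...,2]
    rail=P[m&(z>.028)&(z<.041)]; board=P[m&(z>.066)&(z<.08)]
    img=np.zeros((500,800,3),np.uint8)
    print(n,len(rail),len(board))
    print("board rect",cv2.minAreaRect((board[:,:2]*1000).astype(np.float32)))
    np.save(f"rail_{n}.npy",rail)
    if n=="top":
        for p in P[(z>.012)&(z<.2)]:
            x=int(800-(p[1]+.5)*800); y=int(480-(p[0]-.3)*800)
            g=int(np.clip(p[2]*2500,40,255))
            if 0<=x<800 and 0<=y<500: img[y,x]=(255-g,g,g)
        for k in range(11):
            cv2.putText(img,f"{-.5+.1*k:.1f}",(int(800-k*80),495),0,.35,(255,255,255))
        for k in range(6): cv2.putText(img,f"{.3+.1*k:.1f}",(2,int(480-80*k)),0,.35,(255,255,255))
        cv2.imwrite("pics/map0.png",img)
```

```text
scene 630 127
board rect ((483.28985595703125, 227.108154296875), (163.77687072753906, 98.8946762084961), 65.2289810180664)
top 552 164
board rect ((501.65777587890625, 283.0610046386719), (12.761788368225098, 105.69501495361328), 84.86042785644531)
```

View pics/top0.png

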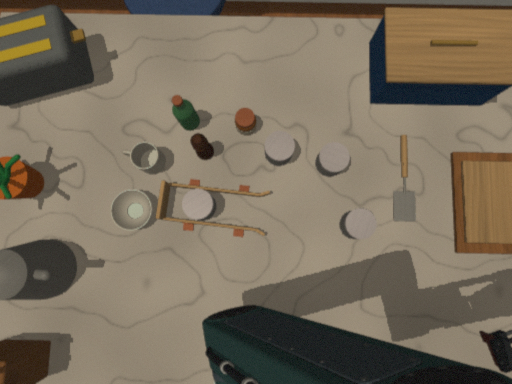

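View pics/map0.png

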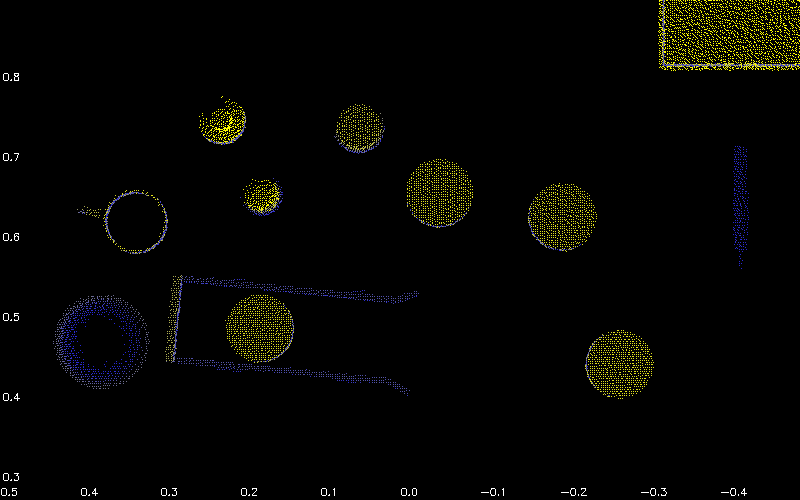

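The top picture matches the measured map: loose tins at px (280,148), (334,159) and (360,223), the rack from (163,200) to its mouth at (268,212), and tin_0 at (199,204). Next I fit the rack axis precisely.

Run:
```python
import numpy as np
from scipy.optimize import least_squares
def fit(p):
    def side(q,p):
        ex=np.array([np.cos(q[2]),np.sin(q[2])]); ey=np.array([-ex[1],ex[0]]); d=p[:,:2]-q[:2]
        return d@ex,d@ey
    q=np.array([.47,.008,np.deg2rad(85)])
    for _ in range(5):
        x,y=side(q,p); pp=p[(x>.02)&(x<.26)&(abs(abs(y)-.051)<.012)]
        f=lambda a:(lambda xy: abs(xy[1])-.051)(side([a[0],q[1],a[1]],pp))
        r=least_squares(f,[q[0],q[2]],loss='soft_l1',f_scale=.002); q[0],q[2]=r.x
    x,y=side(q,p); print("px yaw",q, len(pp),"rms",np.sqrt(np.mean(r.fun**2)), "x range",np.percentile(x,[1,99]), "y med +-",np.median(y[(y>0)&(x>.02)]),np.median(y[(y<0)&(x>.02)]), "lip y at front",y[x<np.percentile(x,3)])
    return q
for n in("top","scene"):
    p=np.load(f"rail_{n}.npy"); fit(p)
```

```text
px yaw [0.47345971 0.008      1.46821854] 419 rms 0.0022572956039662528 x range [-0.01971756  0.27184573] y med +- 0.05064165530886741 -0.050614427517534324 lip y at front [-0.06135327 -0.06171489 -0.06189889 -0.06259813 -0.058612   -0.05870831
 -0.05868382 -0.05936617 -0.05543414 -0.05617683  0.05512084  0.05837553
  0.05802961  0.05763767  0.06083333  0.06046858  0.06012676]
px yaw [0.47849433 0.008      1.4707491 ] 428 rms 0.0029663531679721975 x range [-0.02418237  0.27387486] y med +- 0.05014999016867759 -0.05078345142488315 lip y at front [ 0.06943296  0.06589354  0.06274089  0.06285251  0.06253824  0.05978248
  0.05968988  0.06171177  0.06018359 -0.06079547 -0.05902099 -0.06198387
 -0.05802443 -0.06049188 -0.05986472 -0.06816263 -0.06313544 -0.06348916
 -0.06416655]
```

```bash
cat >> h.py <<'E'
from scipy.spatial.transform import Rotation as Ro
M=np.array([.476,.007]); YAW=1.4695; EX=np.array([np.cos(YAW),np.sin(YAW)]); EY=np.array([-EX[1],EX[0]])
OFF=.0465; Z=.022
T={1:np.array([.660,-.050]),2:np.array([.632,-.203]),3:np.array([.446,-.273])}
def quat(d):
    best=None
    for s in (1,-1):
        x=np.array([*(s*d/np.linalg.norm(d)),0]); z=np.array([0,0,-1.]); 
        q=Ro.from_matrix(np.stack([x,np.cross(z,x),z],1)).as_quat()
        j=inverse_kinematics(np.array([.5,-.2,.15]),q)
        if j is None: continue
        c=abs(j[5]-current_joint_pos()[5])
        if best is None or c<best[0]: best=(c,q)
    return best[1]
def P3(xy,z=Z): return np.array([xy[0],xy[1],z])
def behind(c,d,gap=.014):
    """go over, then down behind tin centred at c, to push along unit d"""
    q=quat(d); p=c-d*(OFF+gap)
    move_ptp(P3(p,.14),q); servo_line(P3(p),q,rate=.15); return p
def feel(c,d,push=.014):
    p=behind(c,d); sleep(.1); f0=np.array(current_force())
    hit=servo_line(P3(c-d*(OFF-push)),rate=.025,contact_N=2.0)
    f=np.array(current_force())-f0; e=np.array(current_position())
    print("hit",hit,"f",np.round(f,2),"advance",round(float((e[:2]-p)@d),4),"tcp",np.round(e,4),"t",round(current_clock(),1))
    return hit
def off(d,z=.14):
    p=np.array(current_position()); servo_line(P3(p[:2]-.012*d,p[2]),rate=.1); servo_line(P3(p[:2]-.012*d,z),rate=.25)
def rk(p): v=np.asarray(p)[:2]-M; return np.round([v@EX,v@EY],4)
E
python3 - <<'E'
from h import *
move_gripper(.044); print(current_clock())
d=M-.10*EX-T[3]; d/=np.linalg.norm(d)
feel(T[3],d)
E
```

```text
1.925
hit False f [ 0.53 -0.11  0.15] advance 0.0281 tcp [ 0.4424 -0.3052  0.022 ] t 5.5
```

```bash
cat >> h.py <<'E'
def tins(n="top"):
    c=capture(n); P=cloud(c); o=[]
    for s in silhouettes(n,"tin_a"):
        p=P[s["region"]&(c["range_z"]>0)]; p=p[(p[:,2]>.086)&(p[:,2]<.1)]
        if s["conf"]>.3 and len(p)>100:
            o.append(np.round(np.median(p,0)[:2],3)); print(n,round(s["conf"],2),o[-1],"rack",rk(o[-1]),len(p))
    return o
E
python3 - <<'E'
from h import *
tins("scene"); f=[current_force() for _ in range(3)]; print(np.round(f,2),current_finger_gap())
d=M-.10*EX-T[3]; d/=np.linalg.norm(d)
off(d); tins("top"); tins("scene"); print(current_clock())
E
```

```text
scene 0.84 [0.494 0.175] rack [ 0.169  -0.0009] 586
scene 0.84 [ 0.664 -0.05 ] rack [-0.0377 -0.1928] 793
scene 0.71 [ 0.452 -0.251] rack [-0.2591 -0.0022] 486
scene 0.66 [ 0.634 -0.203] rack [-0.1929 -0.1784] 782
[[ 0.44 -0.15  0.16]
 [ 0.44 -0.15  0.16]
 [ 0.44 -0.15  0.16]] 0.04381493001748606
top 0.75 [ 0.445 -0.257] rack [-0.2658  0.0041] 744
top 0.72 [ 0.629 -0.203] rack [-0.1935 -0.1735] 709
scene 0.89 [ 0.635 -0.204] rack [-0.1938 -0.1795] 787
scene 0.86 [ 0.664 -0.05 ] rack [-0.0377 -0.1928] 807
scene 0.8 [0.495 0.174] rack [ 0.1681 -0.002 ] 593
scene 0.64 [ 0.45  -0.259] rack [-0.2673 -0.001 ] 620
6.7
```

T3 slid about 15 mm under less than 2 N, so it is empty. Next is T2.

Run:
```python
from h import *
Q=M-.115*EX; d=Q-T[2]; d/=np.linalg.norm(d)
if feel(T[2],d):
    servo_line(P3(Q-d*OFF),rate=.07)
    off(d); tins("top"); tins("scene")
else: off(d); tins("scene")
print(current_clock(), current_position())
```

```text
hit True f [-1.06 -0.5   0.68] advance 0.0146 tcp [ 0.6718 -0.2259  0.0217] t 9.4
top 0.93 [ 0.456 -0.12 ] rack [-0.1284  0.0071] 405
top 0.76 [ 0.658 -0.049] rack [-0.0373 -0.1867] 711
top 0.72 [0.489 0.175] rack [0.1685 0.0041] 738
scene 0.89 [0.494 0.174] rack [ 0.168 -0.001] 592
scene 0.89 [ 0.475 -0.102] rack [-0.1085 -0.01  ] 488
scene 0.83 [ 0.451 -0.258] rack [-0.2662 -0.0019] 631
scene 0.6 [ 0.664 -0.05 ] rack [-0.0377 -0.1928] 793
13.4 [ 0.51385868 -0.13588336  0.13811661]
```

Run:
```python
from h import *
Q=M-.113*EX
h=feel(Q,EX,push=.02); print(rk(current_position()))
if h:
    for x in (-.08,-.02,.04,.085):
        r=servo_line(P3(M+x*EX),rate=.07,contact_N=18); print(r,rk(current_position()),np.round(current_force(),1))
        if r: break
    else:
        r=servo_line(P3(M+.107*EX),rate=.03,contact_N=15); print(r,rk(current_position()),np.round(current_force(),1))
tins("top");tins("scene"); print(current_clock())
```

```text
hit True f [0.33 0.26 0.57] advance 0.0122 tcp [ 0.4598 -0.1535  0.0219] t 16.1
[-1.613e-01 -1.000e-04]
False [-0.0801  0.0002] [-1.3 -3.1  0.5]
False [-0.0198  0.0002] [-0.1 -0.2 -0.3]
False [0.0396 0.0001] [-0.4 -6.2  0.4]
False [0.0844 0.0006] [-1.  -7.   0.3]
True [0.099  0.0011] [-0.  -5.3  3.5]
top 0.71 [ 0.657 -0.049] rack [-0.0374 -0.1857] 684
top 0.69 [ 0.445 -0.257] rack [-0.2658  0.0041] 759
scene 0.82 [0.491 0.167] rack [0.1607 0.0013] 328
scene 0.79 [ 0.664 -0.049] rack [-0.0367 -0.1927] 796
scene 0.77 [ 0.45  -0.258] rack [-0.2663 -0.0009] 625
scene 0.67 [0.503 0.235] rack [ 0.2296 -0.0038] 579
20.9917
```

T2 is full and the row is home: tin_0 is at rack x≈0.229 and the push force was about 3 N, then 7 N with two tins. Next is T1.

Run:
```python
from h import *
off(EX,.2)
Q=M-.115*EX; d=Q-T[1]; d/=np.linalg.norm(d)
move_ptp(P3(T[1],.2),quat(d))
h=feel(T[1],d)
sleep(.1); e=np.array(current_position())[:2]
if h: # confirm over a few more mm
    for k in (1,2):
        servo_line(P3(e+d*.008*k),rate=.03); print(np.round(current_force(),2))
tins("scene"); print(current_clock())
```

```text
hit True f [1.56 1.02 0.35] advance 0.0148 tcp [ 0.7039 -0.0373  0.0217] t 25.2
[ 5.7  -0.21 -1.46]
[ 4.5   0.26 -1.52]
scene 0.89 [ 0.451 -0.258] rack [-0.2662 -0.0019] 627
scene 0.81 [0.493 0.151] rack [ 0.145  -0.0024] 580
scene 0.79 [0.503 0.235] rack [ 0.2296 -0.0038] 568
26.2083
```

T1 takes about 4.5 N to slide, so it is full. I'll push it to the mouth and then home.

Run:
```python
from h import *
Q=M-.115*EX; d=Q-T[1]; d/=np.linalg.norm(d)
servo_line(P3(Q-d*OFF),rate=.07); off(d); tins("top"); tins("scene")
p=behind(M-.113*EX,EX,gap=.02)
for x in (-.12,-.08,-.04,-.01):
    r=servo_line(P3(M+x*EX),rate=.06,contact_N=18); print(r,rk(current_position()),np.round(current_force(),1))
    if r: break
else:
    r=servo_line(P3(M+.024*EX),rate=.03,contact_N=20); print(r,rk(current_position()),np.round(current_force(),1))
tins("top");tins("scene"); print(current_clock())
```

```text
top 0.97 [0.487 0.152] rack [0.1454 0.0037] 722
top 0.92 [ 0.462 -0.106] rack [-0.1138  0.0025] 716
top 0.88 [0.498 0.235] rack [0.2291 0.0012] 709
top 0.76 [ 0.443 -0.262] rack [-0.271   0.0056] 658
scene 0.82 [ 0.451 -0.258] rack [-0.2662 -0.0019] 625
scene 0.81 [0.503 0.235] rack [ 0.2296 -0.0038] 585
scene 0.61 [ 0.474 -0.1  ] rack [-0.1067 -0.0088] 500
scene 0.58 [0.494 0.151] rack [ 0.1451 -0.0033] 586
False [-0.1204 -0.0013] [ 0.7 -6.1  1.4]
False [-0.0801 -0.001 ] [ 0.9 -4.7  0.8]
False [-0.04   -0.0007] [-0.8 -5.9  1.3]
False [-0.0098 -0.0005] [ 0.6 -4.5  1.1]
True [ 0.0158 -0.0003] [-0.3 -7.1  2. ]
top 0.94 [0.494 0.169] rack [ 0.163  -0.0015] 360
top 0.84 [0.497 0.235] rack [0.229  0.0022] 753
top 0.73 [ 0.445 -0.257] rack [-0.2658  0.0041] 756
scene 0.86 [0.504 0.235] rack [ 0.2297 -0.0048] 559
scene 0.75 [0.493 0.151] rack [ 0.145  -0.0024] 584
scene 0.72 [0.486 0.081] rack [ 0.0746 -0.0025] 344
scene 0.64 [ 0.45  -0.258] rack [-0.2663 -0.0009] 623
36.825
```

Stop position 0.0158 corresponds to a tin centre of about 0.062, as expected. I'll retreat and verify.

Run:
```python
from h import *
off(EX,.2); move_ptp(np.array([.3,-.45,.25]),quat(EX)); sleep(.5)
tins("top");tins("scene")
c=capture("scene"); cv2.imwrite("pics/end.png",c["image"]); print(current_clock(),np.round(current_force(),2))
```

```text
top 0.77 [0.481 0.068] rack [0.0612 0.0012] 732
top 0.63 [0.487 0.152] rack [0.1454 0.0037] 742
top 0.59 [0.496 0.235] rack [0.2289 0.0032] 737
top 0.56 [ 0.445 -0.258] rack [-0.2668  0.004 ] 749
scene 0.93 [0.486 0.068] rack [ 0.0617 -0.0038] 596
scene 0.72 [0.504 0.234] rack [ 0.2287 -0.0049] 552
scene 0.7 [ 0.451 -0.258] rack [-0.2662 -0.0019] 622
scene 0.56 [0.494 0.152] rack [ 0.1461 -0.0032] 576
40.5083 [-0.11  0.43  0.48]
```

View pics/end.png

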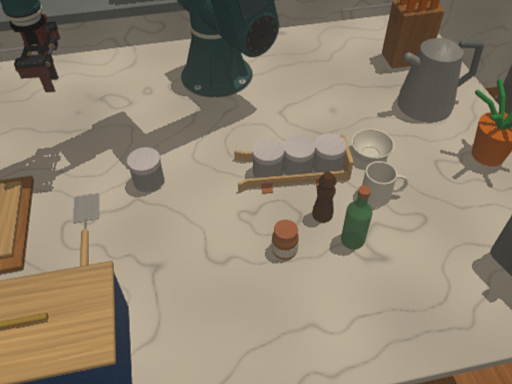

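The picture shows three tins in single file in the rack at px (268,160), (299,156) and (330,150), against the end board. The empty tin stands at (146,170), and the bystanders are undisturbed.

```bash
python3 -c "
from bench import *
print(close_job())"
```

```text
the job is handed in; nothing more can be done
None
```

Job handed in at about 40 s: the two full tins stand in the rack behind tin_0, measured in a tight row against the end board; the empty tin is about 15 mm from where it started, and the other things look undisturbed (no verdict was returned).

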